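Present a plaster tooth model to the bench scanner

TASK

First, while the carriage is still well away from the scanner, turn the round plaster model in its cup so that its raised name plate squarely faces the scanner's side of the rail, and let go of it. Then take the carriage by its upright handle and slide it along the rail towards the scanner until you feel the ball drop into the notch of the detent strip; do not run past the notch. Finish with the ball seated and the carriage at rest, still holding the handle, with the model standing in its cup facing the scanner and the other things on the bench left alone.

Things in the scene. Friction and masses are not known exactly. Their poses are not given: they have to be found in the camera images.
- rail: Fixed aluminium rail on the bench: beam 50 mm wide, 560 mm long, top face 24 mm above the bench; a dark foot 70 mm wide and 36 mm high at each end. Origin on the bench under its middle; y runs along the rail (towards the scanner end, roughly the robot's left), x across it, away from the robot.
- carriage: Aluminium carriage, about 0.6 kg, that only slides along the rail (axes parallel to the rail's, towards the scanner is +y; friction about 1.2 N plus slight damping). Plate 64 mm across, 12 mm thick, from y = -125 to +35 mm. Origin: plate's underside (24 mm above the bench), below the cup's axis. It starts 100 to 230 mm short of the notch.
- cup (a point): Centre of the cup's floor on the carriage, 36 mm above the bench, 12 mm above the carriage's origin. The cup is a low steel ring on the plate: inside diameter 47, outside 55 mm, 14 mm high.
- ball_housing (a point): Top centre of the dark plunger housing (16 mm diameter) on an arm on the carriage's robot side, level with the cup along the rail, 55 mm from its axis, 56 mm above the bench. Beneath it is a sprung steel ball of 10 mm diameter that rides on the detent strip.
- carriage_grip (a point): Point to grip on the carriage's handle: an upright black block 16 mm across the rail (x), 32 mm along it (y), 50 mm high above the plate, 100 mm behind the cup's axis (away from the scanner). The point is on its middle line, 12 mm below its top, 74 mm above the bench.
- model: Loose plaster model, about 0.18 kg, standing in the cup with 1.5 mm play all round: round plinth 44 mm diameter, 62 mm high, a white tooth on top (to 74 mm). Origin: centre of its underside, z up. A raised name plate on its +x side. Grip its bare sides 47 mm above the underside and turn it in the cup. It starts turned 0.8 rad to half a turn, either way, from facing the scanner's side.
- model_plate (a point): Middle of the name plate's outer face, 29 mm from the model's axis on its +x side, 33 mm above its underside. The plate is 18 mm wide, runs from 18 to 48 mm above the underside and stands 7 mm proud of the plinth.
- scanner: Fixed scanner, axes parallel to the rail's: white block 70 mm along the rail, 60 mm deep, 115 mm high, on the far side of the rail, looking across it towards the robot (-x); so the plate must point along the rail's +x. Origin: on the bench, on the rail's middle line, at the notch: the carriage's origin has this origin's y when the ball is seated.
- notch (a point): Middle of the V notch, at crest level (18 mm above the bench), in the 72 mm long steel detent strip on the robot's side of the rail. From each end a ramp climbs over 25 mm (about 1 to 3 N more to slide), then a 6 mm flat crest, then the 90 degree notch, 10 mm wide: the ball drops in 3 mm and centres the carriage; drawing in and driving on take about 7 N at once, 12 N after 3 mm.
- scanner_window (a point): Middle of the scanner's dark window, 70 mm above the bench, 52 mm from the cup's axis when the carriage is in the notch.
- tub: Bystander: closed black tub 86 x 116 x 66 mm; origin at its underside.
- dropper: Bystander: white bottle 40 mm diameter, 85 mm high; origin at its underside.
- wax_knife: Bystander: spatula 200 mm long with a black handle, lying on the bench.
- arch: Bystander: round plaster dental arch, 62 mm diameter, 26 mm high; origin at its underside.
Mind the look-alikes: they are no part of the job. What is shaped like the scanner but red is not meant. Leave any pink look-alike of the model alone.

How it is judged (in metres and radians):
On the way, in this order (a step that is already met when the one before it is completed fails the run):
1. the model's plate faces the scanner's side, let go, while the carriage is still at least 50 mm short of the notch (angle between the y axis of model and the y axis of carriage, either way round below 0.3 rad and x of model_plate in the frame of carriage above 0.015 m and angle between model's own z axis and vertical below 0.12 rad and horizontal distance between model and carriage below 0.005 m and z of model in the frame of carriage below 0.016 m and y of carriage in the frame of scanner below -0.05 m and contact force between the fingers and model below 0.3 N), for 0.2 s.
2. the carriage is in the notch, with a hand on its handle (y of carriage in the frame of scanner between -0.002 and 0.002 m and contact force between the fingers and carriage above 2 N and distance between the grasp point and carriage_grip below 0.03 m), for 0.2 s.
At the end, for the whole second after the job is handed in: The carriage is at rest within 2 mm of the notch, the fingers hold its handle (more than 2 N, TCP within 30 mm of the grip point), the model stands upright in its cup, untouched, its plate within 0.3 rad of squarely facing the scanner's side (all of step 2 and angle between the y axis of model and the y axis of carriage, either way round below 0.3 rad and x of model_plate in the frame of carriage above 0.015 m and angle between model's own z axis and vertical below 0.12 rad and horizontal distance between model and carriage below 0.005 m and z of model in the frame of carriage below 0.016 m and linear speed of carriage below 0.01 m/s and linear speed of model below 0.02 m/s and contact force between the fingers and model below 0.3 N); the arm keeps its last pose, push and grip.
It fails at once if the carriage ran more than 10 mm past the notch (y of carriage in the frame of scanner above 0.01 m).
It fails at once if the model was tipped or taken out of its cup (angle between model's own z axis and vertical above 0.4 rad or z of model in the frame of carriage above 0.032 m).
It fails at once if a bystander was moved more than 25 mm (distance of any of tub, dropper, wax_knife, arch from where it was at the start of the episode above 0.025 m).
It also fails if it takes over 72 s, if anything falls off the work surface, if the arm or the gripper's body presses on something with over 40 N, if the wrist force passes 120 N, or if a joint passes its speed limit or range.

ROBOT

A 6-joint arm with a two-finger parallel gripper is mounted at the origin on the work surface. World frame = base frame: x ahead of the robot, y to its left, z up, the work surface at z = 0. Lengths are in mm, angles in rad, forces in N, time in s.
With the tool pointing down it reaches from about 250 to 850 mm from the base axis. Payload 12.5 kg.
Tool frame: the origin (TCP) lies between the finger pads, 19 mm behind the fingertips; this is the grasp point; z points along the fingers, y is the line along which they close (so a half turn about z gives the same grasp; the last joint's range is limited). The gripper opens to 93 mm and grips with 3 to 60 N. Pads are 15 mm wide; open, the fingers measure 128 mm over their backs; the gripper's body (75 mm by 188 mm) begins 65 mm behind the grasp point.
Start: joints at [-1.39, 0.351, 1.652, -0, 1.139, -0.085], TCP at [144.495, -530.665, 237.433] pointing down, gripper open.
Joint ranges: [-2.75, 2.75], [-0.79, 2.1], [0.01, 2.65], [-1.57, 4.71], [0.07, 3.14], [-2.87, 2.87]. Speed limits (rad/s): [2.22, 2.22, 2.79, 3.14, 3.14, 3.14].

INTERFACE

Orientations are given as a unit quaternion [w, x, y, z].
In Python, from rig import ctrl, snapshot gives the robot as it stands. Calls block until the motion is done:
- ctrl.move_ptp(position, orientation): joint-space move of the TCP to a pose.
- ctrl.servo_line(position, frame=None, feed=150): straight line of the TCP; frame=None keeps the orientation; feed is the mean speed in mm/s.
- ctrl.goto_joints(angles): joint-space move.
- ctrl.grip(opening, force=None): finger opening in mm; force is the grip in N (None keeps the last); returns when the fingers have stopped.
- ctrl.sleep(seconds).
- ctrl.ik(position, orientation): joint angles nearest the present ones, or None.
- ctrl.read_state(): the state.
- snapshot(name): name is "scene" or "top"; returns a dict with "pixels" (420x560x3 uint8, red, green, blue), "depth" (420x560 float32, mm along the optical axis (not along the pixel's ray), 0 where there is no reading), "K" (3x3 intrinsics, pixels), "extrinsics" (4x4, takes a point from camera to world coordinates). Camera axes: x right, y up, looking along -z (the intrinsics and any distortion apply to the point x, -y, -z); pixel columns grow to the right and rows downward; lengths in mm; the calibration is good to about 2 mm. A picture is of the moment at which its call begins.
A pose or a line that the arm cannot do raises ctrl.Unreachable and nothing moves.
- ctrl.hand_in(): hands the job in; it is judged then, once.
The state is a dict: "t": time; "qpos": joint angles; "joint_vel": joint speeds; "joint_torque": joint torques, N m; "position": TCP position; "eef_rot": TCP orientation; "wrist_force": force on the tool from outside, world axes, zero at the start; "moment": the same for the moment, N m; "gripper_width": finger opening in mm; "grasp_force": force on a finger pad.
Only numpy, scipy, OpenCV 4.12 (cv2) and the standard library are available. Lean on these libraries where they do the work, as an engineer would, in place of code of your own. Each camera call takes 0.05 s, during which the arm holds its last target. There are 200 camera calls.

## Working session

There is one attempt and no reset: what is moved stays moved. The work goes in short steps, each a Python script; the robot and the scene stay as the last script left them, time stands still between calls to the robot, and variables do not carry over. Pictures are saved under pics/ and viewed, at most 10 in all, crops included, and the job is handed in when it is done.

```bash
mkdir -p pics
cat > h.py <<'E'
import numpy as np, cv2, pickle
from rig import ctrl, snapshot
def snap(n,f):
    s=snapshot(n); pickle.dump(s,open(f'{f}.pkl','wb')); cv2.imwrite(f'pics/{f}.png',s['pixels'][:,:,::-1]); return s
def cloud(s):
    h,w=s['depth'].shape; u,v=np.meshgrid(np.arange(w),np.arange(h)); K=s['K']; d=s['depth']
    p=np.stack([(u-K[0,2])/K[0,0]*d,-(v-K[1,2])/K[1,1]*d,-d],-1)
    return p@s['extrinsics'][:3,:3].T+s['extrinsics'][:3,3]
E
python3 - <<'E'
from h import *
for n in('top','scene'):
    s=snap(n,n+'0'); print(s['K'],s['extrinsics'].round(3),[k for k in s])
print(ctrl.read_state())
E
```

```text
[[450.65138146   0.         278.38763877]
 [  0.         450.65138146 208.91204361]
 [  0.           0.           1.        ]] [[ 1.500000e-02  9.960000e-01 -8.300000e-02  4.436650e+02]
 [-1.000000e+00  1.700000e-02  2.600000e-02  7.448400e+01]
 [ 2.700000e-02  8.300000e-02  9.960000e-01  1.110868e+03]
 [ 0.000000e+00  0.000000e+00  0.000000e+00  1.000000e+00]] ['pixels', 'depth', 'K', 'extrinsics']
[[391.90709246   0.         277.84465731]
 [  0.         391.90709246 205.27143541]
 [  0.           0.           1.        ]] [[ 1.930000e-01 -6.870000e-01  7.010000e-01  1.190531e+03]
 [ 9.810000e-01  1.340000e-01 -1.400000e-01 -6.425200e+01]
 [ 2.000000e-03  7.140000e-01  7.000000e-01  7.156420e+02]
 [ 0.000000e+00  0.000000e+00  0.000000e+00  1.000000e+00]] ['pixels', 'depth', 'K', 'extrinsics']
{'t': 0.1, 'qpos': array([-1.38959645e+00,  3.51143232e-01,  1.65236396e+00, -2.53105932e-06,
        1.13912288e+00, -8.45858867e-02]), 'joint_vel': array([-6.09923684e-04, -9.78718518e-04, -1.60156535e-03, -2.02038390e-05,
        3.65481157e-04, -1.38179204e-03]), 'joint_torque': array([ 1.97805684e-04, -4.98028922e+01, -2.85705113e+01,  7.00309197e-02,
        2.39167880e-02, -5.49491051e-05]), 'position': array([ 144.4446909 , -530.38398806,  236.97521883]), 'eef_rot': array([-5.18050893e-04,  9.91182526e-01,  1.32502573e-01, -2.61954712e-05]), 'wrist_force': array([ 0.31845986, -0.36032082,  0.16053826]), 'moment': array([ 0.00619819, -0.0107332 , -0.0010757 ]), 'grasp_force': 0.0, 'gripper_width': 92.77269115867318}
```

View pics/top0.png

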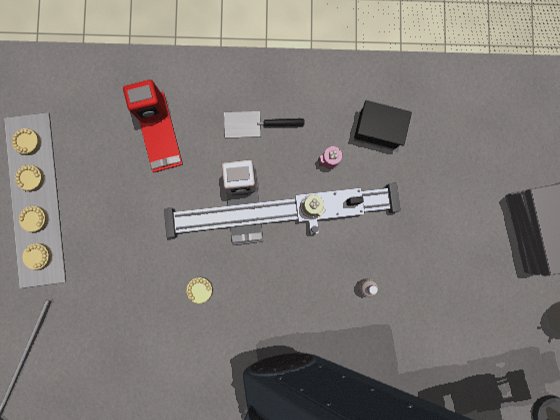

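View pics/scene0.png

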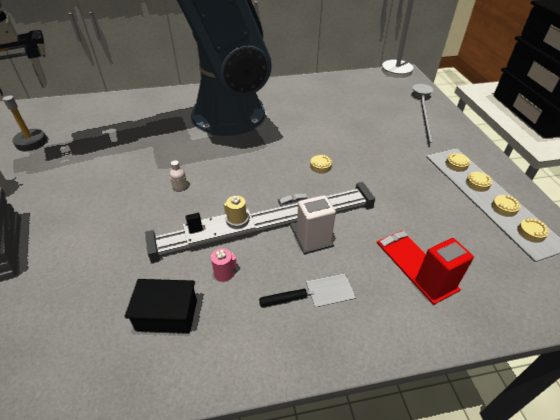

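The top view shows the rail from (170,222) to (393,198), the model at (313,205), the handle at (353,201), the strip at (247,237) and the white scanner at (239,177). The red look-alike is at (150,120) and the pink one at (331,157). I'll enlarge both views.

Run:
```python
from h import *
a=cv2.imread('pics/top0.png')[160:260,150:410]; b=cv2.imread('pics/scene0.png')[180:255,140:330]
a1=a[20:90,60:260]; 
cv2.imwrite('pics/c1.png',np.vstack([cv2.resize(a[30:80,130:230],(800,400),interpolation=cv2.INTER_CUBIC)[:, :], cv2.resize(b[5:55,30:230][:, :100],(400,200),interpolation=cv2.INTER_CUBIC).repeat(1,0) if 0 else cv2.resize(b[10:60,60:260][:50,:],(800,200))*0]) if 0 else np.hstack([cv2.resize(a[25:85,135:185],(400,480),interpolation=cv2.INTER_CUBIC),cv2.resize(b[5:65,70:120],(400,480),interpolation=cv2.INTER_CUBIC)]))
s=pickle.load(open('top0.pkl','rb')); P=cloud(s)
z=P[...,2]
def at(u,v): return P[v,u].round(1)
for n,u,v in [('footL',170,222),('footR',393,198),('scanner top',239,170),('handle',353,201),('housing',314,229),('strip',247,237),('model',313,205),('railL',195,218),('railR',375,199)]: print(n,at(u,v))
# rail centreline from points with 20<z<27 in the top image
m=(z>20)&(z<27); m[:, :172]=0; m[:,392:]=0; m[:185]=0; m[240:]=0
q=P[m][:,:2].astype(np.float32); print(len(q),cv2.minAreaRect(q))
m=(z>33)&(z<40);m[:185]=0;m[245:]=0;m[:,:285]=0;m[:,385:]=0
q=P[m][:,:2].astype(np.float32); print('plate',len(q),cv2.minAreaRect(q))
m=(z>110)&(z<120);m[:155]=0;m[200:]=0;m[:,:215]=0;m[:,265:]=0
q=P[m][:,:2].astype(np.float32); print('scan',len(q),cv2.minAreaRect(q))
m=(z>82)&(z<90);m[:190]=0;m[215:]=0;m[:,:340]=0;m[:,370:]=0
q=P[m][:,:2].astype(np.float32); print('handle',len(q),cv2.minAreaRect(q))
m=(z>92)&(z<103);m[:190]=0;m[225:]=0;m[:,:295]=0;m[:,330:]=0
q=P[m][:,:2].astype(np.float32); print('model',len(q),cv2.minEnclosingCircle(q),q.mean(0))
m=(z>9)&(z<20);m[:228]=0;m[250:]=0;m[:,:225]=0;m[:,270:]=0
q=P[m][:,:2].astype(np.float32); print('strip',len(q),cv2.minAreaRect(q))
```

```text
footL [498. 304.  35.]
footR [ 564.8 -230.    34.4]
scanner top [611.8 137.8 118.8]
handle [ 550.5 -123.1   85.1]
housing [486.1 -37.1  52.8]
strip [465.7 121.6  12. ]
model [537.4 -28.4 109.9]
railL [509.1 246.6  25.8]
railR [ 562.3 -187.8   28. ]
2769 ((532.0615234375, 36.50340270996094), (116.99303436279297, 526.3778686523438), 7.697690486907959)
plate 1175 ((531.7640991210938, -78.11250305175781), (96.94032287597656, 160.1317596435547), 7.4324116706848145)
scan 788 ((605.1990966796875, 140.89242553710938), (59.89561080932617, 69.35795593261719), 7.359028339385986)
handle 88 ((554.929443359375, -130.79678344726562), (15.598678588867188, 31.07233238220215), 7.209134101867676)
model 227 ((542.0620727539062, -31.256622314453125), 22.03306007385254) [541.72797  -31.040205]
strip 292 ((468.2566223144531, 124.18444061279297), (38.88315200805664, 73.09115600585938), 1.0079935789108276)
```

View pics/c1.png

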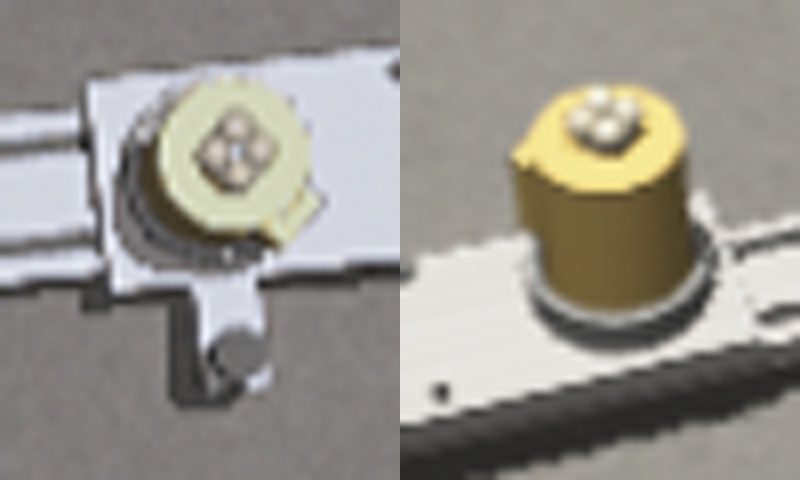

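Run:
```python
from h import *
s=pickle.load(open('top0.pkl','rb')); P=cloud(s);z=P[...,2]
c=np.array([542.06,-31.26]);r=np.linalg.norm(P[...,:2]-c,axis=-1)
m=(z>74)&(z<90)&(r<36)&(r>20); q=P[m]; print(q.round(1))
d=q[:,:2].mean(0)-c; print(np.degrees(np.arctan2(d[1],d[0])))
K=s['K'];E=s['extrinsics']
def ray(u,v,zz):
    d=E[:3,:3]@np.array([(u-K[0,2])/K[0,0],-(v-K[1,2])/K[1,1],-1]); return E[:3,3]+d*(zz-E[2,3])/d[2]
for u,v in[(322.8,212.75),(285+305/8,185+205/8)]:
    p=ray(u,v,84);d=p[:2]-c;print(p,np.hypot(*d),np.degrees(np.arctan2(d[1],d[0])))
```

```text
[[549.2 -10.7  79.2]
 [546.3 -10.3  84.7]
 [543.7 -10.1  87.8]
 [537.5 -10.7  80.4]
 [535.3 -10.9  79. ]
 [533.5 -54.4  81.6]
 [530.7 -13.1  80. ]
 [530.8 -51.7  85.5]
 [531.3 -54.7  80. ]
 [530.9 -56.2  85.7]
 [528.5 -15.6  78.5]
 [528.5 -49.4  85.1]
 [528.4 -51.4  87.6]
 [528.9 -54.5  81.7]
 [528.5 -56.1  87.1]
 [525.6 -17.2  86.4]
 [526.3 -47.2  84.4]
 [526.6 -50.   80.2]
 [526.3 -51.8  84.7]
 [526.6 -54.5  81.8]
 [523.9 -20.2  78.8]
 [523.3 -21.7  87.2]
 [523.9 -44.9  85.2]
 [523.9 -47.2  84.6]
 [524.  -49.5  85. ]
 [524.  -51.8  84.8]
 [521.4 -24.5  82.6]
 [521.2 -26.5  85.6]
 [521.6 -38.2  83.6]
 [522.3 -41.4  75. ]
 [521.4 -42.5  86.4]
 [521.6 -45.   84.4]
 [521.6 -47.2  85.4]
 [521.9 -50.   81.2]
 [521.7 -51.8  85. ]
 [519.8 -43.5  77. ]
 [519.4 -45.1  83.4]
 [519.5 -47.6  82. ]
 [519.7 -50.   81. ]
 [517.1 -47.3  84.1]]
-152.4436490386314
[522.37629135 -53.75009484  84.        ] 29.887334308592653 -131.1929594536883
[527.27425376 -54.46594801  84.        ] 27.516073758712157 -122.50338393059522
```

```bash
cat >> h.py <<'E'
def q(a): a=np.radians(a)/2; return [0,float(np.cos(a)),float(np.sin(a)),0]
E
python3 - <<'E'
from h import *
x,y=542,-31.2
ctrl.move_ptp([x,y,215],q(49)); ctrl.servo_line([x,y,84],feed=120)
ctrl.grip(40,15); s=ctrl.read_state(); print(s['t'],s['position'],s['gripper_width'],s['grasp_force'],s['wrist_force'],s['qpos'])
j=s['qpos'].copy(); j[5]-=np.radians(138.4); ctrl.goto_joints(j)
s=ctrl.read_state(); print(s['t'],s['position'],s['gripper_width'],s['grasp_force'],s['wrist_force'],s['moment'])
ctrl.grip(80); ctrl.servo_line([x,y,180])
ctrl.move_ptp([480,-200,220],q(97.3))
snap('top','top1'); snap('scene','scene1')
s=ctrl.read_state(); print(s['t'],s['position'])
a=cv2.imread('pics/top1.png')[175:245,275:385]; b=cv2.imread('pics/scene1.png')[185:245,200:280]
cv2.imwrite('pics/c2.png',np.hstack([cv2.resize(a[:,:60],(400,467),interpolation=cv2.INTER_CUBIC),cv2.resize(b[:,10:61],(400,467),interpolation=cv2.INTER_CUBIC)]))
P=cloud(pickle.load(open('top1.pkl','rb')));z=P[...,2]
def reg(lo,hi,v0,v1,u0,u1):
    m=(z>lo)&(z<hi);m[:v0]=0;m[v1:]=0;m[:,:u0]=0;m[:,u1:]=0; return P[m][:,:2].astype(np.float32)
print('handle',cv2.minAreaRect(reg(82,90,190,215,340,370)))
t=reg(92,103,190,225,295,330); c=np.array(cv2.minEnclosingCircle(t)[0]); print('model',c,cv2.minEnclosingCircle(t)[1])
r=np.linalg.norm(P[...,:2]-c,axis=-1); m=(z>80)&(z<88)&(r<33)&(r>22.5); d=P[m][:,:2]-c
print(np.c_[np.degrees(np.arctan2(d[:,1],d[:,0])),np.hypot(*d.T),P[m][:,2]].round(0).tolist())
E
```

```text
4.45 [541.97459598 -31.19440197  84.00313406] 43.65441490294778 15.000068843364716 [ 0.07507127 -0.02983077  0.25608818] [-1.43257550e-01  5.46044937e-01  1.78914747e+00  9.64920277e-06
  8.06477089e-01  5.72345140e-01]
6.525 [540.30578746 -31.37185266  84.10601969] 43.64213293805822 15.006686747074127 [-10.49266151  -3.0547599   11.18659283] [-0.42862724  1.79060925 -0.21240672]
9.325 [ 480.12741706 -199.42344498  219.58374005]
handle ((554.445556640625, -127.6611328125), (15.91316032409668, 32.4427375793457), 9.643012046813965)
model [542.68988037 -29.99653435] 21.75342559814453
[[-6.0, 30.0, 85.0], [-10.0, 30.0, 84.0], [21.0, 29.0, 83.0], [17.0, 28.0, 82.0], [12.0, 28.0, 83.0], [8.0, 27.0, 86.0], [3.0, 27.0, 84.0], [-7.0, 28.0, 83.0], [24.0, 27.0, 87.0], [19.0, 26.0, 84.0], [14.0, 25.0, 84.0], [9.0, 25.0, 85.0], [3.0, 25.0, 83.0], [-1.0, 25.0, 87.0], [-8.0, 25.0, 82.0], [-12.0, 25.0, 85.0], [25.0, 25.0, 83.0], [21.0, 24.0, 87.0], [15.0, 23.0, 85.0], [27.0, 23.0, 82.0]]
```

View pics/c2.png

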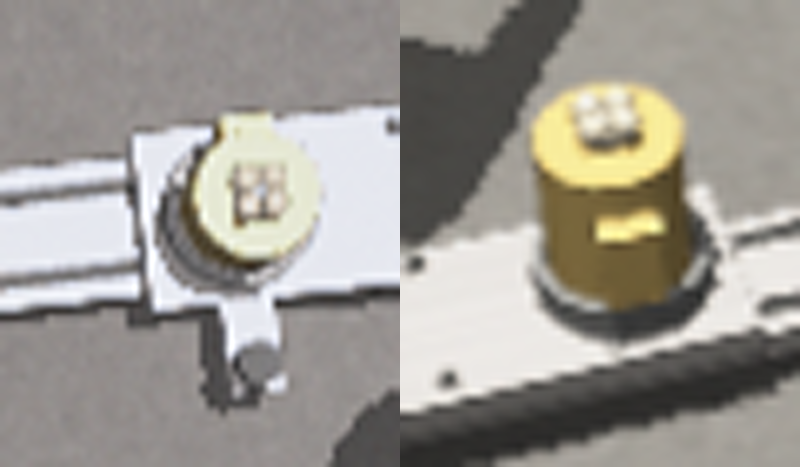

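The plate heading now measures about 7.5°, with the rail's x at about 7.3°, and the model stands in its cup. Next I'll grip the handle and slide most of the way.

```bash
cat >> h.py <<'E'
th=np.radians(7.25); X=np.array([np.cos(th),np.sin(th),0]); Y=np.array([-np.sin(th),np.cos(th),0])
NOTCH=np.array([605.2,140.9,0])
def rep(l=''):
    s=ctrl.read_state(); p=s['position']-NOTCH; f=s['wrist_force']
    print(l,'t%.1f y%.2f x%.2f z%.1f Fy%.2f Fx%.2f Fz%.2f g%.1f'%(s['t'],p@Y+100,p@X,s['position'][2],f@Y,f@X,f[2],s['grasp_force'])); return s
E
python3 - <<'E'
from h import *
x,y=554.7,-129.8
ctrl.move_ptp([x,y,180],q(97.25)); ctrl.servo_line([x,y,74.5],feed=100); rep('down')
ctrl.grip(8,50); s=rep('grip'); print(s['gripper_width'],s['position'])
p0=s['position'].copy()
for d in (20,60,100,120):
    ctrl.servo_line(list(p0+Y*d),feed=60); ctrl.sleep(.1); rep(d)
E
```

```text
down t11.1 y-162.33 x-83.92 z75.1 Fy-0.17 Fx-0.13 Fz-0.08 g0.0
grip t12.1 y-161.90 x-86.16 z74.3 Fy-0.54 Fx-12.12 Fz8.49 g50.0
15.473628809918504 [ 552.77585695 -129.77592451   74.33645947]
20 t12.7 y-141.95 x-86.28 z74.4 Fy1.26 Fx-1.86 Fz2.19 g50.0
60 t13.6 y-101.11 x-86.36 z74.3 Fy1.55 Fx-4.57 Fz5.74 g50.0
100 t14.5 y-61.07 x-86.44 z74.3 Fy1.24 Fx-4.87 Fz7.12 g50.0
120 t15.1 y-41.05 x-86.51 z74.3 Fy1.03 Fx-4.97 Fz5.89 g50.0
```

Run:
```python
from h import *
p0=ctrl.read_state()['position'].copy()
fs=[]
for d in range(2,46):
    if d<24 and d%2: continue
    ctrl.servo_line(list(p0+Y*d),feed=20); ctrl.sleep(.1); s=rep(d); fs.append(s['wrist_force']@Y)
    if d>24 and max(fs)-min(fs)>7: break
```

```text
2 t15.5 y-38.78 x-86.53 z74.3 Fy0.70 Fx-2.57 Fz4.79 g50.0
4 t15.8 y-36.93 x-86.50 z74.3 Fy1.22 Fx-3.09 Fz5.30 g50.0
6 t16.2 y-34.87 x-86.49 z74.4 Fy0.46 Fx-3.62 Fz5.17 g50.0
8 t16.5 y-32.82 x-86.56 z74.3 Fy0.87 Fx-2.70 Fz4.83 g50.0
10 t16.9 y-30.80 x-86.54 z74.3 Fy0.75 Fx-4.10 Fz5.44 g50.0
12 t17.2 y-28.87 x-86.52 z74.4 Fy1.06 Fx-2.93 Fz5.74 g50.0
14 t17.6 y-26.87 x-86.52 z74.3 Fy-0.47 Fx-3.58 Fz5.07 g50.0
16 t17.9 y-24.74 x-86.55 z74.3 Fy0.54 Fx-3.66 Fz4.86 g50.0
18 t18.3 y-22.76 x-86.56 z74.3 Fy0.73 Fx-3.27 Fz6.14 g50.0
20 t18.6 y-20.71 x-86.54 z74.3 Fy0.85 Fx-2.82 Fz5.94 g50.0
22 t19.0 y-18.89 x-86.55 z74.3 Fy0.65 Fx-3.66 Fz6.36 g50.0
24 t19.3 y-16.96 x-86.59 z74.3 Fy-0.73 Fx-3.61 Fz4.90 g50.0
25 t19.7 y-16.06 x-86.53 z74.4 Fy-1.44 Fx-4.02 Fz4.76 g50.0
26 t20.0 y-15.12 x-86.57 z74.3 Fy-2.85 Fx-3.76 Fz5.07 g50.0
27 t20.4 y-14.20 x-86.55 z74.4 Fy-2.91 Fx-3.51 Fz4.41 g50.0
28 t20.7 y-12.71 x-86.57 z74.3 Fy2.08 Fx-2.99 Fz6.14 g50.0
29 t21.1 y-11.87 x-86.56 z74.4 Fy-0.03 Fx-3.51 Fz5.95 g50.0
30 t21.4 y-10.99 x-86.56 z74.4 Fy-1.32 Fx-3.76 Fz5.55 g50.0
31 t21.8 y-10.06 x-86.57 z74.4 Fy-1.02 Fx-3.42 Fz6.58 g50.0
32 t22.1 y-8.63 x-86.56 z74.3 Fy1.51 Fx-3.29 Fz5.63 g50.0
33 t22.5 y-7.72 x-86.56 z74.4 Fy0.45 Fx-4.14 Fz5.62 g50.0
34 t22.8 y-6.39 x-86.60 z74.3 Fy4.28 Fx-3.98 Fz5.55 g50.0
```

Run:
```python
from h import *
p0=ctrl.read_state()['position'].copy(); m=0
for d in np.arange(.6,9,.6):
    ctrl.servo_line(list(p0+Y*d),feed=15); ctrl.sleep(.15); f=rep(d)['wrist_force']@Y; m=max(m,f)
    if f<-3: break
```

```text
0.6 t23.2 y-4.98 x-86.59 z74.4 Fy6.18 Fx-2.44 Fz5.23 g50.0
1.2 t23.6 y-4.71 x-86.57 z74.4 Fy4.84 Fx-2.50 Fz4.62 g50.0
1.7999999999999998 t24.0 y-4.31 x-86.60 z74.3 Fy3.37 Fx-2.77 Fz5.46 g50.0
2.4 t24.4 y-3.54 x-86.60 z74.3 Fy4.50 Fx-2.23 Fz5.29 g50.0
3.0 t24.8 y-3.11 x-86.60 z74.4 Fy3.95 Fx-2.08 Fz4.99 g50.0
3.6 t25.2 y-2.52 x-86.58 z74.3 Fy3.91 Fx-2.96 Fz4.66 g50.0
4.199999999999999 t25.6 y-2.06 x-86.58 z74.4 Fy2.46 Fx-2.77 Fz4.68 g50.0
4.8 t26.0 y-1.83 x-86.58 z74.4 Fy-2.87 Fx-2.98 Fz4.98 g50.0
5.3999999999999995 t26.4 y-1.63 x-86.57 z74.4 Fy-6.52 Fx-4.13 Fz5.18 g50.0
```

The force flipped from a +6 N pull to a −6.5 N resistance at y≈−1.9, so the ball is in the V. I'll relax the push and check by camera.

Run:
```python
from h import *
p=ctrl.read_state()['position']; y=(p-NOTCH)@Y+100
ctrl.servo_line(list(p+Y*(-1.9-y)),feed=15); ctrl.sleep(.4); rep('end'); ctrl.sleep(.3); rep()
snap('top','top2'); snap('scene','scene2')
a=cv2.imread('pics/top2.png')[150:260,170:310]; b=cv2.imread('pics/scene2.png')[130:270,200:380]
cv2.imwrite('pics/c3.png',np.hstack([cv2.resize(a,(400,314),interpolation=cv2.INTER_CUBIC),cv2.resize(b,(400,314),interpolation=cv2.INTER_CUBIC)]))
P=cloud(pickle.load(open('top2.pkl','rb')));z=P[...,2]
d=P-NOTCH; X_,Y_=d@X,d@Y
m=(abs(z-98)<5)&(abs(X_+62)<35)&(abs(Y_)<35); t=np.c_[X_[m],Y_[m]].astype(np.float32); print(len(t),t.size and cv2.minEnclosingCircle(t))
m=(abs(z-56)<3.5)&(X_<-100)&(X_>-145)&(abs(Y_)<20); print('housing',m.sum(),X_[m].mean(),Y_[m].mean())
```

```text
end t27.1 y-1.88 x-86.59 z74.4 Fy-0.88 Fx-2.18 Fz4.72 g50.0
 t27.4 y-1.89 x-86.59 z74.4 Fy-0.97 Fx-2.90 Fz4.37 g50.0
218 ((-58.415077209472656, -4.484401226043701), 41.98228454589844)
housing 34 -134.71006120665365 -0.7809743945302198
```

View pics/c3.png

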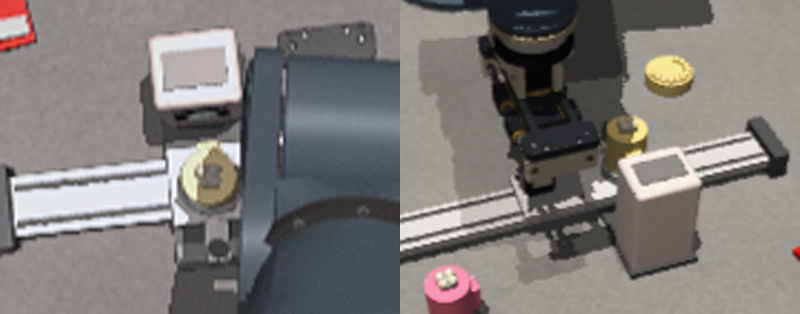

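The housing lies within 1 mm of the scanner's middle line, the plate faces the scanner, and the carriage sits in the notch with almost no push. Handing in.

```bash
python3 -c "
from rig import ctrl
print(ctrl.hand_in())"
```

```text
the job is handed in; nothing more can be done
None
```

I handed the job in at about 27 s with the model's plate facing the scanner, the ball seated in the notch and the carriage at rest with the gripper still on its handle; no verdict came back.

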